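# Turn the trolley wheel to bring its valve to the top

### The arm

A 6-joint arm with a two-finger parallel gripper is mounted at the origin on a cart in front of the work surface, level with it; the furniture and walls round the work are solid. World frame = base frame: x ahead of the robot, y to its left, z up, the work surface at z = 0. Lengths are in mm, angles in rad, forces in N, time in s.
With the tool pointing down it reaches from about 275 to 975 mm from the base axis. Payload 8.4 kg.
Tool frame: the origin (TCP) lies on the centre line of the jaws, within the pads' length; the fingertips stand 8 mm ahead of it and the grasp point (between the pads) lies 11 mm behind it (ctrl.tcp_to_tips is the distance from the TCP to the fingertips, in mm); z points along the fingers, y is the line along which they close (so a half turn about z gives the same grasp; the last joint's range is limited). The gripper opens to 92 mm and grips with 3 to 60 N. Pads are 20 mm wide; open, the fingers measure 128 mm over their backs; the gripper's body (75 mm by 189 mm) begins 69 mm behind the grasp point.
Start: joints at [1.187, 0.353, 1.633, -0, 1.155, -0.002], TCP at [232.868, 580, 222.583] pointing down, gripper open.
Joint ranges: [-2.63, 2.63], [-0.92, 2.1], [0.06, 2.66], [-1.3, 4.44], [0, 2.69], [-3.02, 3.02]. Speed limits (rad/s): [2.22, 2.22, 2.79, 3.14, 3.14, 3.14].

### API

Orientations are given as a 3x3 rotation matrix whose columns are the frame's x, y, z axes.
In Python, from bench import ctrl, snapshot, camera_params, workorder gives the robot as it stands. The module is installed in compiled form; this text tells all that it offers.
- The arm moves only by the tool play_rows, never from a script. Its arguments are lists of equal length, an entry for each row: "offset": the shift along the tool's x, y, z in mm, a list of three; "spin": the turn about the tool's z in degrees; "gripper": the closure, from 0 (fully open) to 1 (shut). A call has exactly 5 rows; each row shifts and turns the commanded pose from where the row before left it, along the tool's axes as they then stand; what a row does not reach is not made up. A row lasts 1/12 s, in which the tool goes at most 41.7 mm and 7.16 degrees, less where a joint would pass 70% of its speed; a pose out of reach is approached as far as the arm can. A call with a gripper value outside its range is refused whole. The fingers move at their own pace and stop on an object; "newtons" is the grip in N (left out, the last holds). Time passes only in rows, so rows that do not move let the fingers close, or fill a call up. It gives the time, the measured TCP pose, the force, the opening and the grip force at its end, in the units of the state.
- ctrl.observe(): the state, without advancing time (a new reading comes with each control period).
- snapshot(name): name is "scene" or "top" or "wrist"; returns (picture, depth): 480x640x3 uint8, red, green, blue; 480x640 float32, mm along the optical axis (not along the pixel's ray), 0 where there is no reading.
- camera_params(name): a dict with "K" (3x3 intrinsics, pixels), "cam_to_world" (4x4, takes a point from camera to world coordinates). Camera axes: x right, y down, z forward; pixel columns grow to the right and rows downward; lengths in mm; the calibration is good to about 2 mm. A picture is of the moment at which its call begins: read the wrist's pose just before it. camera_params takes no time and is no camera call; for the wrist camera it gives the pose at the moment of the call.
- workorder.finish_job(): hands the job in; it is judged then, once.
The state is a dict: "time": time; "qpos": joint angles; "joint_velocities": joint speeds; "effort": joint torques, N m; "tool_pos": TCP position; "tcp_rot": TCP orientation; "contact_force": force on the tool from outside, world axes, zero at the start; "ft_torque": the same for the moment, N m; "width": opening from 0.0 (shut) to 1.0 (fully open); "finger_force": force on a finger pad.
Only numpy, scipy, OpenCV 4.12 (cv2) and the standard library are available. Lean on these libraries where they do the work, as an engineer would, in place of code of your own. Each camera call takes 0.05 s, during which the arm holds its last target. There are 200 camera calls.

### The job

The shopping trolley's wheel sits on a repair stand on the worktop, leaning back, and its valve must be at the top for the pump. Push the spokes round with the fingertips, one spoke after another (at least two separate pushes, drawing the fingertips back off the spokes for a moment before setting them to the next one), until the valve stem stands at twelve o'clock, straight above the hub, then leave the wheel at rest. Push on the spokes only, not on the tyre or the valve stem; grip and lift nothing, do not shove the stand along, and leave the honey jar, the mug and the pepper mill alone.

Things in the scene. Friction and masses are not known exactly. Their poses are not given: they have to be found in the camera images.
- stand: loose steel repair stand, 3 kg: base plate 190 (x) x 200 (y) x 12 mm, bent grey tube behind the wheel. Origin: centre of the underside; -x faces roughly the robot, z up. The wheel's centre lies 130 mm above the origin; its plane leans back 50 degrees: axle to the front and up along (-0.643, 0, 0.766), up in the wheel's plane is (0.766, 0, 0.643), both in this frame
- wheel (a joint): turning angle of the wheel on its axle in rad: 0 (or any whole turn) when the valve is at twelve o'clock, growing as the wheel turns clockwise seen from the robot (from the front). It turns freely both ways, with some drag (about 0.08 N m, 1 to 3 N at the spokes), and stays where it is left.
- hub_center (a point): centre of the wheel, on the axle in the wheel's mid plane. The aluminium hub, 42 mm diameter (flanges 56 mm), stands out 14 mm in front of this plane, the axle nut 21 mm. Behind the mid plane 35 mm are free, except within 30 mm of the axle
- spokes: five straight aluminium spokes, 72 degrees apart, 12 mm wide, 14 mm deep (7 mm to each side of the mid plane), from the hub to the rim at 85 mm radius. Origin: the wheel's centre. x: along the axle, away from the robot; z: towards the valve, which lies midway between two spokes (spokes at 36, 108, 180, 252, 324 degrees from it)
- tyre: black rubber tyre on an aluminium rim, 236 mm outside diameter, 28 mm thick, clear opening inside the rim 170 mm diameter. Origin: the wheel's centre; axes as the spokes
- valve: valve stem, 8 to 11 mm thick (15 mm at its rubber foot), brass with a black cap, that stands on the inside of the rim and reaches 36 mm inward towards the hub (from 86 to 50 mm radius). Origin: the wheel's centre; z towards the stem
- valve_foot (a point): point at the foot of the valve stem, on the rim 85 mm from the wheel's centre
- top_mark (a point): point fixed to the stand where the valve foot must come: twelve o'clock of the wheel, 85 mm from its centre
- honey_jar: jar of honey with a red lid, 65 mm diameter, 90 mm high, bystander. Origin: centre of its underside
- mug: white mug with stripes and a handle, 87x121x90 mm, bystander. Origin: centre of its underside
- pepper_mill: dark wooden pepper mill, 58 mm diameter, 160 mm high, bystander. Origin: centre of its underside

How it is judged (in metres and radians):
On the way, in this order (a step that is already met when the one before it is completed fails the run):
1. the fingertips push a spoke and the wheel turns (contact force between the fingers and spokes above 0.3 N and (velocity of joint wheel above 0.05 rad/s or velocity of joint wheel below -0.05 rad/s)), for 0.05 s.
2. the fingertips are off the spokes, the valve still over 12 degrees from the top (contact force between the fingers and spokes below 0.05 N and distance between valve_foot and top_mark above 0.018 m), for 0.5 s.
3. the fingertips push a spoke again and the wheel turns (all of step 1), for 0.05 s.
At the end, for the whole second after the job is handed in: The foot of the valve stem is within 13 mm of twelve o'clock (about 9 degrees), the wheel is at rest, the stand stands flat within 40 mm of where it was, and honey jar, mug and pepper mill are within 30 mm of where they stood (distance between valve_foot and top_mark below 0.013 m and velocity of joint wheel between -0.03 and 0.03 rad/s and angle between stand's own z axis and vertical below 0.05 rad and distance of stand from where it was at the start of the episode below 0.04 m and distance of each of honey_jar, mug, pepper_mill from where it was at the start of the episode below 0.03 m); the robot touches nothing.
It fails at once if the stand is lifted, tipped or shoved more than 40 mm (height (world z) of stand above 0.02 m or angle between stand's own z axis and vertical above 0.15 rad or distance of stand from where it was at the start of the episode above 0.04 m).
It fails at once if the tyre is pushed with more than 6 N (a light brush is allowed) (contact force between the fingers and tyre above 6 N).
It fails at once if the valve stem is pushed with more than 3 N (contact force between the fingers and valve above 3 N).
It fails at once if honey jar, mug or pepper mill is moved more than 30 mm (distance of any of honey_jar, mug, pepper_mill from where it was at the start of the episode above 0.03 m).
It also fails if it takes over 64 s, if anything falls off the work surface, if the arm or the gripper's body presses on something with over 40 N, if the wrist force passes 120 N, or if a joint passes its speed limit or range.

## Working session

There is one attempt and no reset: what is moved stays moved. The work goes in short steps, Python scripts to look and compute and a tool call to move; the robot and the scene stay as the last step left them, time stands still between calls to the robot, and variables do not carry over. Pictures are saved under pics/ and viewed, at most 10 in all, crops included, and the job is handed in when it is done.

Besides the shell and the picture viewer there is one more tool, called in YAML: its name, and indented under it one key for each argument. play_rows: Moves the arm, as the interface text tells. Its arguments: {"type":"object","properties":{"offset":{"type":"array"},"spin":{"type":"array"},"gripper":{"type":"array"},"newtons":{"type":"number"}},"required":["offset","spin","gripper"]}

```bash
mkdir -p pics
cat > h.py <<'E'
import numpy as np,cv2
from bench import ctrl,snapshot,camera_params,workorder
def shot(cam,name):
    p,d=snapshot(cam); cv2.imwrite(f'pics/{name}.png',cv2.cvtColor(p,cv2.COLOR_RGB2BGR)); np.savez(f'pics/{name}.npz',p=p,d=d,**camera_params(cam)); return p,d
def world(name):
    z=np.load(f'pics/{name}.npz'); d=z['d'];K=z['K'];T=z['cam_to_world']
    v,u=np.mgrid[:480,:640]; P=np.stack([(u-K[0,2])/K[0,0]*d,(v-K[1,2])/K[1,1]*d,d],-1)
    return P@T[:3,:3].T+T[:3,3],z['p'],d
E
python3 - <<'E'
from h import *
shot('scene','s0');shot('top','t0')
for c in('scene','top','wrist'):
    q=camera_params(c);print(c,np.round(q['K'],1).tolist(),np.round(q['cam_to_world'],2).tolist())
o=ctrl.observe();print(o['time'],o['tool_pos'],np.round(o['tcp_rot'],3),o['width'])
E
```

```text
scene [[620.2, 0.0, 315.3], [0.0, 620.2, 242.4], [0.0, 0.0, 1.0]] [[0.65, -0.36, 0.67, -496.6], [-0.76, -0.32, 0.56, -882.57], [0.02, -0.88, -0.48, 879.01], [0.0, 0.0, 0.0, 1.0]]
top [[496.9, 0.0, 316.3], [0.0, 496.9, 238.3], [0.0, 0.0, 1.0]] [[0.41, -0.89, 0.22, 294.33], [-0.91, -0.4, 0.1, -142.0], [0.0, -0.24, -0.97, 1450.63], [0.0, 0.0, 0.0, 1.0]]
wrist [[336.4, 0.0, 315.8], [0.0, 336.4, 242.5], [0.0, 0.0, 1.0]] [[0.37, 0.89, 0.26, 159.73], [0.93, -0.36, -0.1, 608.81], [-0.0, 0.28, -0.96, 383.77], [0.0, 0.0, 0.0, 1.0]]
0.1 [232.71878974 579.60712807 221.96208643] [[-0.928  0.373 -0.   ]
 [ 0.373  0.928 -0.001]
 [-0.    -0.001 -1.   ]] 1.0012201771515195
```

View pics/s0.png

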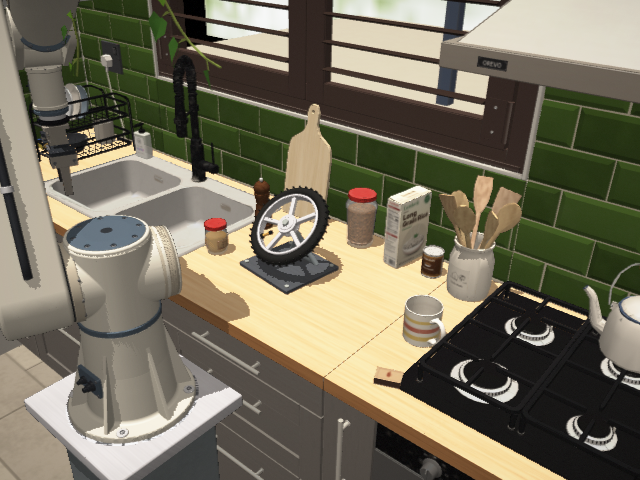

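View pics/t0.png

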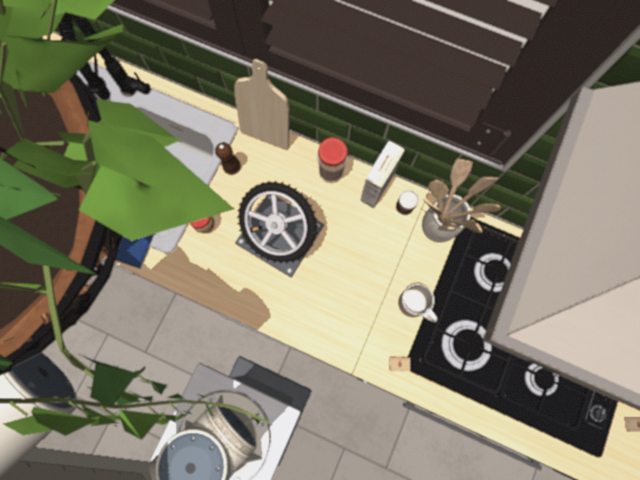

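The scene view shows the wheel at about (288,225) on its dark base, with the jar at (215,235) to its left and the mill at (262,200) behind it. In the top view the wheel is at (277,223), and the brass valve appears to be near (255,228). Next I'll fit the geometry from the depth.

Run:
```python
from h import *
for n,(cu,cv) in (('t0',(277,222)),('s0',(289,225))):
    W,p,d=world(n)
    m=np.zeros((480,640),bool); m[cv-48:cv+48,cu-48:cu+48]=1
    Z=W[...,2]; hsv=cv2.cvtColor(p,cv2.COLOR_RGB2HSV)
    # rough region: dark tyre or light rim, z 40..240
    m&=(d>0)&(Z>40)&(Z<260)&((hsv[...,2]<70)|(hsv[...,1]<40))
    P=W[m]; 
    rng=np.random.default_rng(0);best=None
    c0=np.median(P,0);P=P[np.linalg.norm(P-c0,axis=1)<150]
    for _ in range(600):
        a,b,c=P[rng.choice(len(P),3,False)];nn=np.cross(b-a,c-a);l=np.linalg.norm(nn)
        if l<2000:continue
        nn/=l;nn*=np.sign(nn[2]); 
        if not .65<nn[2]<.87:continue
        k=abs((P-a)@nn)<6
        if best is None or k.sum()>best.sum():best=k
    Q=P[best];c=Q.mean(0);nn=np.linalg.svd(Q-c)[2][2];nn*=np.sign(nn[2])
    print(n,len(P),len(Q),c.round(1),nn.round(3),'yaw',np.degrees(np.arctan2(-nn[1],-nn[0])).round(1),Q.min(0).round(),Q.max(0).round())
    # bases: points with z 5..20
    b=(d>0)&(Z>6)&(Z<18)&(hsv[...,2]<110); b[:cv-70]=0;b[cv+90:]=0;b[:,:cu-80]=0;b[:,cu+80:]=0
    n_,L,S,C=cv2.connectedComponentsWithStats(b.astype(np.uint8)); i=1+S[1:,4].argmax()
    r=cv2.minAreaRect(W[L==i][:,:2].astype(np.float32));print('base',r)
z=[]
for n,(cu,cv) in (('t0',(277,222)),('s0',(289,225))):
    im=cv2.imread(f'pics/{n}.png')[cv-45:cv+75,cu-50:cu+50]; z.append(cv2.resize(im,(400,480),interpolation=cv2.INTER_CUBIC))
cv2.imwrite('pics/c0.png',np.hstack(z))
```

```text
t0 3289 2667 [581.1 102.3 143.2] [-0.638  0.075  0.767] yaw -6.7 [486.  -9.  61.] [668. 218. 213.]
base ((644.124267578125, 179.15826416015625), (39.44032287597656, 65.44847106933594), 80.89064025878906)
s0 3410 2514 [573.2 100.9 136.1] [-0.639  0.075  0.766] yaw -6.7 [486. -10.  60.] [667. 228. 213.]
base ((580.2903442382812, 108.26793670654297), (206.16610717773438, 197.733642578125), 83.42957305908203)
```

View pics/c0.png

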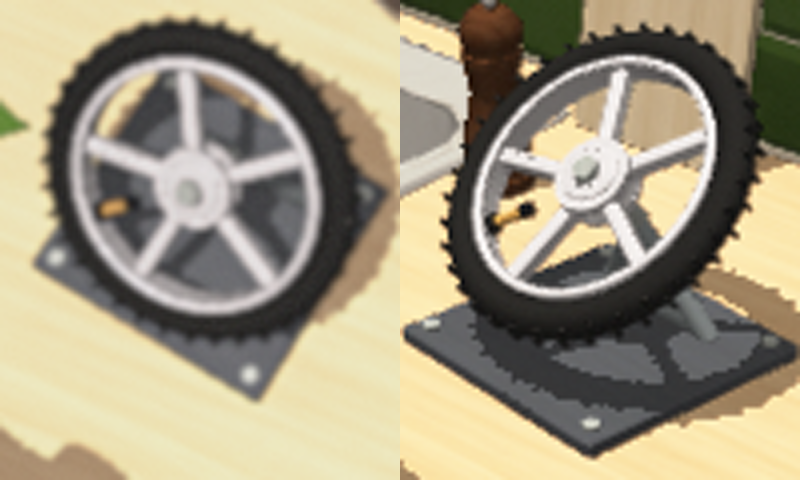

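The crop shows five white spokes, with the brass valve on the left and slightly below the hub: top crop (100..135, 207), scene crop (490..530, 217). I'll triangulate.

```bash
cat >> h.py <<'E'
YAW=np.radians(-6.7)
Rs=np.array([[np.cos(YAW),-np.sin(YAW),0],[np.sin(YAW),np.cos(YAW),0],[0,0,1]])
N=Rs@[-.643,0,.766]; UP=Rs@[.766,0,.643]; RT=Rs@[0,-1,0]   # RT: right seen from robot
def ray(n,u,v):
    z=np.load(f'pics/{n}.npz');K=z['K'];T=z['cam_to_world']
    r=T[:3,:3]@[(u-K[0,2])/K[0,0],(v-K[1,2])/K[1,1],1];return T[:3,3],r/np.linalg.norm(r)
def onplane(n,u,v,p0,nn):
    o,r=ray(n,u,v);return o+r*((p0-o)@nn)/(r@nn)
E
python3 - <<'E'
from h import *
def top(a):return 't0',227+a[0]/4,177+a[1]/4
def sc(a):return 's0',239+(a[0]-400)/4,180+a[1]/4
z=np.array([0,0,1.])
C=[]
for q in(top((187,190)),sc((586,170))):
    p=onplane(*q,np.array([0,0,130+20*.766]),z);C.append(p-20*N);print('C',C[-1].round(1))
o1,r1=ray(*top((187,190)));o2,r2=ray(*sc((586,170)))
A=np.stack([r1,-r2],1);t=np.linalg.lstsq(A,o2-o1,rcond=None)[0];print('tri',(o1+r1*t[0]-20*N).round(1),(o2+r2*t[1]-20*N).round(1))
C=np.mean(C,0);print(C)
for f,pts,val in((top,[(182,70),(92,145),(145,275),(270,285),(300,160)],[(98,208),(130,205)]),(sc,[(620,72),(503,153),(515,275),(642,262),(705,140)],[(488,226),(530,208)])):
    for s,P,off in(('sp',pts,7),('v',val,0)):
        for a in P:
            w=onplane(*f(a),C+off*N,N)-C;print(s,np.degrees(np.arctan2(w@RT,w@UP)).round(1),np.linalg.norm(w).round(1))
for n,lab in(('s0','jar'),):
    W,p,d=world(n);hsv=cv2.cvtColor(p,cv2.COLOR_RGB2HSV)
    for nm,(u0,u1,v0,v1) in dict(jar=(203,230,218,252),mill=(252,275,178,205)).items():
        Q=W[v0:v1,u0:u1].reshape(-1,3);Q=Q[(Q[:,2]>20)&(Q[:,2]<170)];print(nm,np.percentile(Q,[5,50,95],axis=0).round())
E
```

```text
C [584.1 107.  130. ]
C [579.7 104.4 130. ]
tri [584.7 107.6 127.1] [584.  108.4 127.1]
[581.89560125 105.72358517 130.        ]
sp -29.4 83.7
sp -99.0 80.4
sp -174.9 82.2
sp 115.5 85.0
sp 44.7 82.9
v -134.2 83.3
v -137.4 57.9
sp -28.7 82.6
sp -99.9 85.9
sp -174.1 83.8
sp 114.9 83.1
sp 46.4 80.9
v -135.2 88.0
v -133.4 55.0
jar [[483. 295.  26.]
 [501. 310.  67.]
 [534. 345.  92.]]
mill [[612. 203.  32.]
 [705. 332. 115.]
 [901. 545. 160.]]
```

The wheel centre is about (582.5, 106.5, 130), and the stand is yawed -6.7°. The spokes and the valve both put the valve at about -136.5°, so the wheel must turn clockwise by about 136°.

My plan is to keep the gripper open and align tool y with the lean, so the rear finger works inside the wheel while the front one hangs free. I'll rise and spin first.

play_rows:
  offset:
    - [0,0,-20]
    - [0,0,-20]
    - [0,0,-20]
    - [0,0,-20]
    - [0,0,-10]
  spin: [7,7,7,7,7]
  gripper: [0,0,0,0,0]

```text
time: 0.52
tool_pos: [233.1, 580.6, 314.8]
tcp_rot: [[-0.541, 0.841, 0.001], [0.841, 0.541, 0.002], [0.001, 0.002, -1.0]]
contact_force: [0.4, 0.6, 0.2]
width: 1.0
finger_force: 0.0
```

play_rows:
  offset:
    - [0,0,0]
    - [0,0,0]
    - [0,0,0]
    - [0,0,0]
    - [0,0,0]
  spin: [7,7,7,7,7]
  gripper: [0,0,0,0,0]

```text
time: 0.93
tool_pos: [232.8, 579.7, 312.2]
tcp_rot: [[0.039, 0.999, -0.0], [0.999, -0.039, -0.001], [-0.001, -0.0, -1.0]]
contact_force: [-0.2, 0.3, 0.5]
width: 1.0
finger_force: 0.0
```

play_rows:
  offset:
    - [0,0,0]
    - [0,0,0]
    - [0,0,0]
    - [0,0,0]
    - [0,0,0]
  spin: [4.8,0,0,0,0]
  gripper: [0,0,0,0,0]

```text
time: 1.35
tool_pos: [232.8, 579.9, 312.5]
tcp_rot: [[0.114, 0.993, -0.0], [0.993, -0.114, -0.0], [-0.0, -0.0, -1.0]]
contact_force: [0.5, -0.2, -0.6]
width: 1.0
finger_force: 0.0
```

```bash
cat >> h.py <<'E'
C=np.array([583,106.5,129.5]); Rt=np.stack([-RT,Rs[:,0],[0,0,-1]],1)
def tcp(th,n=-6,r=52,up=0):
    th=np.radians(th); return C+N*n+UP*(r*np.cos(th)-6)+RT*r*np.sin(th)-55*Rs[:,0]+[0,0,ctrl.tcp_to_tips+up]
def rel(ths,frm=None,**k):
    p=ctrl.observe()['tool_pos'] if frm is None else frm
    for t in ths:
        q=tcp(t,**k);print(t,'tool d',(Rt.T@(q-p)).round(1),'world',q.round(1));p=q
E
python3 - <<'E'
from h import *
o=ctrl.observe();print(o['time'],o['tool_pos'],o['tcp_rot'].round(3),o['qpos'].round(2),ctrl.tcp_to_tips)
rel([9],up=130)
E
```

```text
1.35 [232.84482775 579.93835142 312.45891731] [[ 0.114  0.993 -0.   ]
 [ 0.993 -0.114 -0.   ]
 [-0.    -0.    -1.   ]] [ 1.19  0.28  1.53 -0.    1.33  1.3 ] 8.0
9 tool d [-437.5  386.6   20.4] world [565.8 100.3 292.1]
```

play_rows:
  offset:
    - [-22,19.3,0]
    - [-22,19.3,0]
    - [-22,19.3,0]
    - [-22,19.3,0]
    - [-22,19.3,0]
  spin: [0,0,0,0,0]
  gripper: [0,0,0,0,0]

```text
time: 1.77
tool_pos: [316.4, 458.4, 312.6]
tcp_rot: [[0.114, 0.993, 0.0], [0.993, -0.114, 0.0], [0.0, 0.0, -1.0]]
contact_force: [0.8, 0.1, -0.4]
width: 0.998
finger_force: 0.0
```

play_rows:
  offset:
    - [-22,19.3,0]
    - [-22,19.3,0]
    - [-22,19.3,0]
    - [-22,19.3,0]
    - [-22,19.3,0]
  spin: [0,0,0,0,0]
  gripper: [0,0,0,0,0]

```text
time: 2.18
tool_pos: [399.6, 337.8, 312.7]
tcp_rot: [[0.115, 0.993, 0.0], [0.993, -0.115, 0.0], [0.0, 0.0, -1.0]]
contact_force: [0.3, 0.9, -0.1]
width: 1.004
finger_force: 0.0
```

play_rows:
  offset:
    - [-22,19.3,0]
    - [-22,19.3,0]
    - [-22,19.3,0]
    - [-22,19.3,0]
    - [-22,19.3,0]
  spin: [0,0,0,0,0]
  gripper: [0,0,0,0,0]

```text
time: 2.6
tool_pos: [482.7, 217.3, 312.8]
tcp_rot: [[0.115, 0.993, 0.0], [0.993, -0.115, 0.0], [0.0, 0.0, -1.0]]
contact_force: [0.8, 1.2, -0.0]
width: 1.002
finger_force: 0.0
```

play_rows:
  offset:
    - [-22,19.3,0]
    - [-22,19.3,0]
    - [-22,19.3,0]
    - [-22,19.3,0]
    - [0,0,0]
  spin: [0,0,0,0,0]
  gripper: [0,0,0,0,0]

```text
time: 3.02
tool_pos: [550.8, 118.6, 312.5]
tcp_rot: [[0.117, 0.993, 0.001], [0.993, -0.117, -0.002], [-0.001, 0.001, -1.0]]
contact_force: [-0.4, 0.1, -0.6]
width: 0.996
finger_force: 0.0
```

Run:
```python
from h import *
o=ctrl.observe();print(o['time'],o['tool_pos'],o['tcp_rot'].round(3),o['qpos'].round(2))
rel([9],up=130);rel([9,20,30,40,50,60,70,76,82],frm=tcp(9))
shot('wrist','w0')
```

```text
3.0167 [550.75639593 118.62854928 312.49867753] [[ 0.117  0.993  0.001]
 [ 0.993 -0.117 -0.002]
 [-0.001  0.001 -1.   ]] [ 0.21  0.18  1.66 -0.    1.3   0.33]
9 tool d [-16.4  17.   20.4] world [565.8 100.3 292.1]
9 tool d [0. 0. 0.] world [565.8 100.3 162.1]
20 tool d [-9.7 -1.9  1.6] world [562.7  91.  160.5]
30 tool d [-8.2 -2.9  2.5] world [558.9  83.2 158. ]
40 tool d [-7.4 -4.   3.3] world [554.   76.2 154.7]
50 tool d [-6.4 -4.9  4.1] world [548.4  70.5 150.5]
60 tool d [-5.2 -5.7  4.8] world [542.2  66.  145.8]
70 tool d [-3.8 -6.3  5.3] world [535.5  62.9 140.5]
76 tool d [-1.6 -4.   3.3] world [531.3  61.8 137.1]
82 tool d [-1.  -4.1  3.4] world [527.1  61.2 133.7]
```

View pics/w0.png

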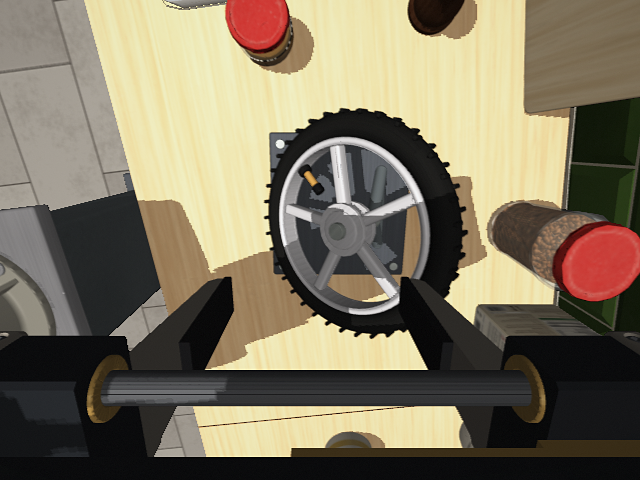

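The wrist view shows the nut at (338,231), the valve from (303,170) to (318,192), and the spoke ends at (339,148), (288,211), (321,287), (392,294) and (414,199). These let me refine the centre and angle.

Run:
```python
from h import *
z=np.array([0,0,1.])
p=onplane('w0',338,231,np.array([0,0,130+20*.766]),z)-20*N;print('C',p.round(1))
W,_,d=world('w0');print('nut depth pt',(W[231,338]-21*N).round(1))
for c in (C,p):
  print([(np.degrees(np.arctan2(w@RT,w@UP)).round(1),np.linalg.norm(w).round(1)) for w in [onplane('w0',u,v,c+o*N,N)-c for u,v,o in((339,148,7),(288,211,7),(321,287,7),(392,294,7),(414,199,7),(303,170,0),(318,192,0))]])
```

```text
C [583.7 111.5 130. ]
nut depth pt [584.2 112.4 132.9]
[(np.float64(-96.6), np.float64(86.3)), (np.float64(-170.9), np.float64(84.4)), (np.float64(114.8), np.float64(77.1)), (np.float64(42.1), np.float64(77.7)), (np.float64(-30.8), np.float64(84.2)), (np.float64(-136.5), np.float64(89.1)), (np.float64(-138.0), np.float64(57.5))]
[(np.float64(-97.2), np.float64(81.3)), (np.float64(-174.3), np.float64(83.8)), (np.float64(113.5), np.float64(81.6)), (np.float64(44.8), np.float64(80.9)), (np.float64(-27.8), np.float64(81.5)), (np.float64(-139.0), np.float64(85.8)), (np.float64(-142.0), np.float64(54.4))]
```

play_rows:
  offset:
    - [-7.5,8.5,0]
    - [-7,8.5,20]
    - [0,0,30]
    - [0,0,30]
    - [0,0,30]
  spin: [0,0,0,0,0]
  gripper: [0,0,0,0,0]

```text
time: 3.48
tool_pos: [563.7, 106.5, 201.8]
tcp_rot: [[0.115, 0.993, 0.001], [0.993, -0.115, 0.0], [0.0, 0.001, -1.0]]
contact_force: [0.2, -0.0, -0.7]
width: 1.002
finger_force: 0.0
```

play_rows:
  offset:
    - [0,0,8]
    - [0,0,8]
    - [0,0,8]
    - [0,0,8]
    - [0,0,8]
  spin: [0,0,0,0,0]
  gripper: [0,0,0,0,0]

```text
time: 3.9
tool_pos: [564.6, 106.2, 163.3]
tcp_rot: [[0.116, 0.993, 0.002], [0.993, -0.116, 0.0], [0.001, 0.002, -1.0]]
contact_force: [0.2, -0.2, -0.6]
width: 0.998
finger_force: 0.0
```

```bash
sed -i 's/^C=np.*; Rt/C=np.array([583.5,108.5,129.5]); Rt/' h.py
python3 - <<'E'
from h import *
o=ctrl.observe();print(o['time'],o['tool_pos'].round(1),o['contact_force'].round(1))
rel([9]);shot('wrist','w1')
E
```

```text
3.9 [564.6 106.2 163.3] [ 0.2 -0.2 -0.6]
9 tool d [-3.6  2.1  1.2] world [566.3 102.3 162.1]
```

View pics/w1.png

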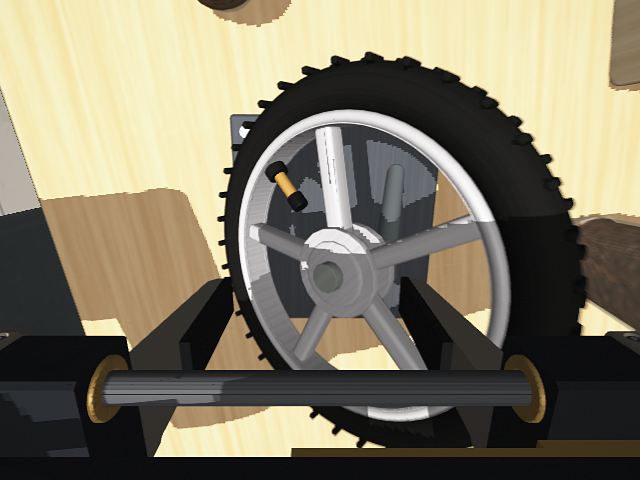

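The rear finger is in the gap between the -28° and 45° spokes, near (400,280), with no contact force. Push along the arc.

play_rows:
  offset:
    - [-6.6,0,1.4]
    - [-6.6,0,1.4]
    - [-4.1,-1.4,1.2]
    - [-4.1,-1.5,1.3]
    - [-3.7,-2,1.6]
  spin: [0,0,0,0,0]
  gripper: [0,0,0,0,0]

```text
time: 4.37
tool_pos: [556.3, 81.1, 156.2]
tcp_rot: [[0.117, 0.993, 0.002], [0.993, -0.117, 0.0], [0.001, 0.002, -1.0]]
contact_force: [1.0, 2.6, 0.9]
width: 0.998
finger_force: 1.3
```

play_rows:
  offset:
    - [-3.7,-2,1.7]
    - [-3.2,-2.4,2]
    - [-3.2,-2.5,2.1]
    - [-2.6,-2.8,2.4]
    - [-2.6,-2.9,2.4]
  spin: [0,0,0,0,0]
  gripper: [0,0,0,0,0]

```text
time: 4.78
tool_pos: [541.4, 67.5, 144.9]
tcp_rot: [[0.116, 0.993, 0.0], [0.993, -0.116, -0.0], [-0.0, 0.0, -1.0]]
contact_force: [1.6, 1.6, 1.2]
width: 0.998
finger_force: 1.1
```

Run:
```python
from h import *
o=ctrl.observe();print(o['time'],o['tool_pos'].round(1),o['contact_force'].round(1))
rel([60,70,78])
```

```text
4.7833 [541.4  67.5 144.9] [1.6 1.6 1.2]
60 tool d [ 0.6  1.2 -0.8] world [542.7  68.  145.8]
70 tool d [-3.8 -6.3  5.3] world [536.   64.9 140.5]
78 tool d [-2.  -5.3  4.5] world [530.4  63.5 136. ]
```

Contact is good and the forces are about 2 N. I'll go on to θ≈78, then back off and lift.

play_rows:
  offset:
    - [-1.6,-2.6,2.2]
    - [-1.6,-2.6,2.2]
    - [-1,-2.7,2.2]
    - [-1,-2.6,2.2]
    - [0,0,0]
  spin: [0,0,0,0,0]
  gripper: [0,0,0,0,0]

```text
time: 5.2
tool_pos: [529.5, 63.5, 135.7]
tcp_rot: [[0.116, 0.993, -0.002], [0.993, -0.116, -0.0], [-0.001, -0.001, -1.0]]
contact_force: [1.4, 1.3, -0.3]
width: 0.998
finger_force: 0.3
```

play_rows:
  offset:
    - [1,4,-3.5]
    - [1,4,-3.5]
    - [0,0,-10]
    - [0,0,-25]
    - [0,0,-25]
  spin: [0,0,0,0,0]
  gripper: [0,0,0,0,0]

```text
time: 5.62
tool_pos: [538.1, 64.7, 203.9]
tcp_rot: [[0.116, 0.993, -0.002], [0.993, -0.116, -0.0], [-0.001, -0.002, -1.0]]
contact_force: [0.9, -0.3, -0.4]
width: 1.0
finger_force: 0.0
```

play_rows:
  offset:
    - [0,0,-30]
    - [0,0,-30]
    - [0,0,-15]
    - [0,0,0]
    - [0,0,0]
  spin: [0,0,0,0,0]
  gripper: [0,0,0,0,0]

```text
time: 6.03
tool_pos: [539.1, 64.9, 279.3]
tcp_rot: [[0.116, 0.993, 0.002], [0.993, -0.116, 0.0], [0.0, 0.002, -1.0]]
contact_force: [0.3, -0.4, -0.5]
width: 1.001
finger_force: 0.0
```

Run:
```python
from h import *
o=ctrl.observe();print(o['time'],o['tool_pos'].round(1),o['contact_force'].round(1))
shot('wrist','w2');
```

```text
6.0333 [539.1  64.9 279.3] [ 0.3 -0.4 -0.5]
```

View pics/w2.png

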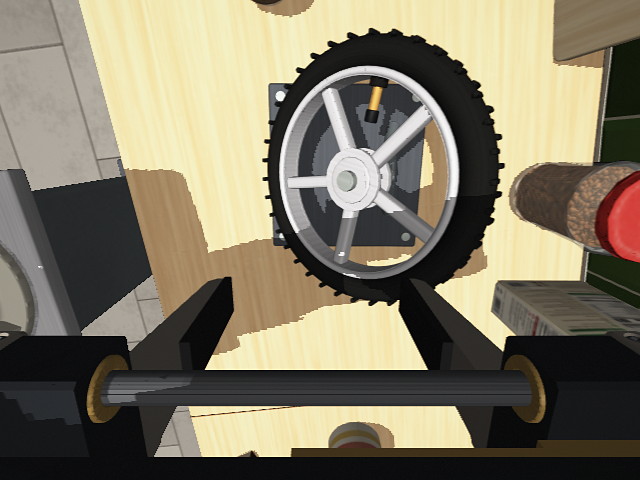

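The wrist view shows the valve turned to (379,82)–(371,120). The spoke ends are at (330,92), (290,183), (341,258), (430,237) and (425,112), and the nut is at (346,181).

```bash
cat >> h.py <<'E'
def ang(n,pts):
    print([(float(np.degrees(np.arctan2(w@RT,w@UP)).round(1)),float(np.linalg.norm(w).round(1))) for w in [onplane(n,u,v,C+o*N,N)-C for u,v,o in pts]])
E
python3 - <<'E'
from h import *
print(onplane('w2',346,181,np.array([0,0,130+20*.766]),np.array([0,0,1.]))-20*N)
ang('w2',[(330,92,7),(290,183,7),(341,258,7),(430,237,7),(425,112,7),(379,82,0),(371,120,0)])
rel([-8],up=115)
E
```

```text
[582.4914547  108.53230906 130.        ]
[(-111.8, 81.1), (174.0, 82.7), (100.2, 78.6), (29.2, 83.2), (-42.0, 80.2), (-79.2, 80.7), (-79.8, 51.1)]
-8 tool d [55.9 23.4  0.8] world [568.2 117.6 277.2]
```

The valve is at -78°, so 78° of clockwise turn remain. I'll enter the gap between -42° and 30° at θ≈-8 and push the 30° spoke.

play_rows:
  offset:
    - [14,6,0]
    - [14,6,0]
    - [14,5.7,0]
    - [14,5.7,0]
    - [0,0,0]
  spin: [0,0,0,0,0]
  gripper: [0,0,0,0,0]

```text
time: 6.5
tool_pos: [569.9, 120.8, 277.5]
tcp_rot: [[0.114, 0.993, -0.0], [0.993, -0.114, 0.001], [0.001, -0.0, -1.0]]
contact_force: [-0.0, -0.0, -0.1]
width: 1.0
finger_force: 0.0
```

play_rows:
  offset:
    - [0,0,30]
    - [0,0,30]
    - [0,0,20]
    - [0,0,0]
    - [0,0,0]
  spin: [0,0,0,0,0]
  gripper: [0,0,0,0,0]

```text
time: 6.92
tool_pos: [568.0, 118.0, 197.5]
tcp_rot: [[0.116, 0.993, -0.003], [0.993, -0.116, -0.001], [-0.001, -0.003, -1.0]]
contact_force: [-0.2, 0.9, 0.2]
width: 1.001
finger_force: 0.0
```

play_rows:
  offset:
    - [0,0,12]
    - [0,0,12]
    - [0,0,12]
    - [0,0,0]
    - [0,0,0]
  spin: [0,0,0,0,0]
  gripper: [0,0,0,0,0]

```text
time: 7.33
tool_pos: [568.0, 117.6, 161.5]
tcp_rot: [[0.116, 0.993, -0.001], [0.993, -0.116, -0.0], [-0.0, -0.001, -1.0]]
contact_force: [0.1, 0.2, -0.2]
width: 0.998
finger_force: 0.0
```

Run:
```python
from h import *
o=ctrl.observe();print(o['time'],o['tool_pos'].round(1),o['contact_force'].round(1))
rel([-8,5,15,25,35,45,55,65,75,85])
```

```text
7.3333 [568.  117.6 161.5] [ 0.1  0.2 -0.2]
-8 tool d [ 0.   0.2 -0.6] world [568.2 117.6 162.2]
5 tool d [-11.8   0.2  -0.2] world [567.  105.9 162.4]
15 tool d [-8.9 -1.2  1. ] world [564.8  97.1 161.3]
25 tool d [-8.5 -2.4  2. ] world [561.4  89.  159.3]
35 tool d [-7.8 -3.5  2.9] world [557.1  81.6 156.4]
45 tool d [-6.9 -4.5  3.7] world [551.8  75.2 152.7]
55 tool d [-5.8 -5.3  4.5] world [545.9  70.  148.2]
65 tool d [-4.5 -6.   5. ] world [539.4  66.2 143.2]
75 tool d [-3.1 -6.5  5.5] world [532.5  63.9 137.7]
85 tool d [-1.6 -6.8  5.7] world [525.5  63.1 132. ]
```

play_rows:
  offset:
    - [-6,0.2,-0.4]
    - [-5.8,0.2,-0.4]
    - [-4.5,-0.6,0.5]
    - [-4.4,-0.6,0.5]
    - [-4.3,-1.2,1]
  spin: [0,0,0,0,0]
  gripper: [0,0,0,0,0]

```text
time: 7.75
tool_pos: [564.0, 93.0, 161.6]
tcp_rot: [[0.116, 0.993, 0.001], [0.993, -0.116, 0.001], [0.001, 0.001, -1.0]]
contact_force: [0.2, 4.0, 0.9]
width: 1.002
finger_force: 1.4
```

play_rows:
  offset:
    - [-4.2,-1.2,1]
    - [-3.9,-1.7,1.4]
    - [-3.9,-1.8,1.5]
    - [-3.5,-2.2,1.8]
    - [-3.4,-2.3,1.9]
  spin: [0,0,0,0,0]
  gripper: [0,0,0,0,0]

```text
time: 8.17
tool_pos: [552.2, 75.0, 153.4]
tcp_rot: [[0.116, 0.993, 0.0], [0.993, -0.116, -0.0], [-0.0, 0.0, -1.0]]
contact_force: [1.1, 2.9, 0.7]
width: 0.997
finger_force: 1.1
```

play_rows:
  offset:
    - [-2.9,-2.6,2.2]
    - [-2.9,-2.7,2.3]
    - [-2.3,-3,2.5]
    - [-2.2,-3,2.5]
    - [-1,-2.1,1.8]
  spin: [0,0,0,0,0]
  gripper: [0,0,0,0,0]

```text
time: 8.58
tool_pos: [537.1, 65.4, 141.8]
tcp_rot: [[0.116, 0.993, -0.0], [0.993, -0.116, -0.0], [-0.0, -0.0, -1.0]]
contact_force: [1.2, 0.6, 1.3]
width: 0.998
finger_force: 1.0
```

play_rows:
  offset:
    - [-1,-2.1,1.8]
    - [-1,-2.2,1.8]
    - [-0.5,-1.5,1.2]
    - [0,0,0]
    - [0,0,0]
  spin: [0,0,0,0,0]
  gripper: [0,0,0,0,0]

```text
time: 9.0
tool_pos: [531.1, 63.8, 137.1]
tcp_rot: [[0.116, 0.993, -0.001], [0.993, -0.116, -0.0], [-0.0, -0.001, -1.0]]
contact_force: [0.4, -0.5, -0.0]
width: 1.0
finger_force: 0.2
```

Run:
```python
from h import *
o=ctrl.observe();print(o['time'],o['tool_pos'].round(1),o['contact_force'].round(1))
rel([75,85]); shot('wrist','w3')
```

```text
9.0 [531.1  63.8 137.1] [ 0.4 -0.5 -0. ]
75 tool d [ 0.3  1.4 -0.6] world [532.5  63.9 137.7]
85 tool d [-1.6 -6.8  5.7] world [525.5  63.1 132. ]
```

View pics/w3.png

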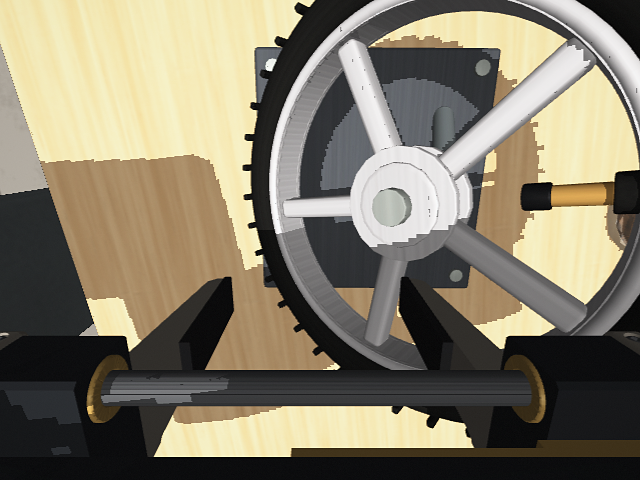

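The valve now points along image +x, which is up in the wheel plane. It runs from (522,196) to (620,192), and the spoke ends are at (352,45), (288,208), (376,340), (578,320) and (582,48).

Run:
```python
from h import *
ang('w3',[(352,45,7),(288,208,7),(376,340,7),(578,320,7),(582,48,7),(528,196,0),(620,193,0)])
print(onplane('w3',391,207,np.array([0,0,130+20*.766]),np.array([0,0,1.]))-20*N)
```

```text
[(-113.4, 82.0), (172.0, 80.0), (97.1, 80.8), (25.5, 84.1), (-44.5, 84.5), (-9.1, 51.9), (-8.6, 79.6)]
[584.19265115 108.99198199 130.        ]
```

Valve is at about -9°, so I'll push 9° more, slowly, then withdraw.

play_rows:
  offset:
    - [-0.4,-1.6,1.3]
    - [-0.4,-1.6,1.3]
    - [-0.4,-1.6,1.3]
    - [-0.3,-1.5,1.3]
    - [0,0,0]
  spin: [0,0,0,0,0]
  gripper: [0,0,0,0,0]

```text
time: 9.47
tool_pos: [524.5, 63.1, 131.8]
tcp_rot: [[0.116, 0.993, -0.001], [0.993, -0.116, -0.0], [-0.0, -0.001, -1.0]]
contact_force: [1.2, 0.3, 0.4]
width: 1.0
finger_force: 0.5
```

play_rows:
  offset:
    - [1,4,-3.5]
    - [1,4,-3.5]
    - [0,0,-10]
    - [0,0,-25]
    - [0,0,-25]
  spin: [0,0,0,0,0]
  gripper: [0,0,0,0,0]

```text
time: 9.88
tool_pos: [532.6, 64.2, 199.8]
tcp_rot: [[0.116, 0.993, -0.003], [0.993, -0.116, -0.0], [-0.001, -0.003, -1.0]]
contact_force: [0.0, -0.0, 0.5]
width: 1.002
finger_force: 0.0
```

play_rows:
  offset:
    - [0,0,-30]
    - [0,0,-30]
    - [0,0,-15]
    - [0,0,0]
    - [0,0,0]
  spin: [0,0,0,0,0]
  gripper: [0,0,0,0,0]

```text
time: 10.3
tool_pos: [533.6, 64.3, 275.2]
tcp_rot: [[0.116, 0.993, 0.002], [0.993, -0.116, 0.0], [0.0, 0.002, -1.0]]
contact_force: [-0.9, -0.0, -1.0]
width: 1.0
finger_force: 0.0
```

Run:
```python
from h import *
o=ctrl.observe();print(o['time'],o['tool_pos'].round(1),o['contact_force'].round(1))
shot('wrist','w4')
```

```text
10.3 [533.6  64.3 275.2] [-0.9 -0.  -1. ]
```

View pics/w4.png

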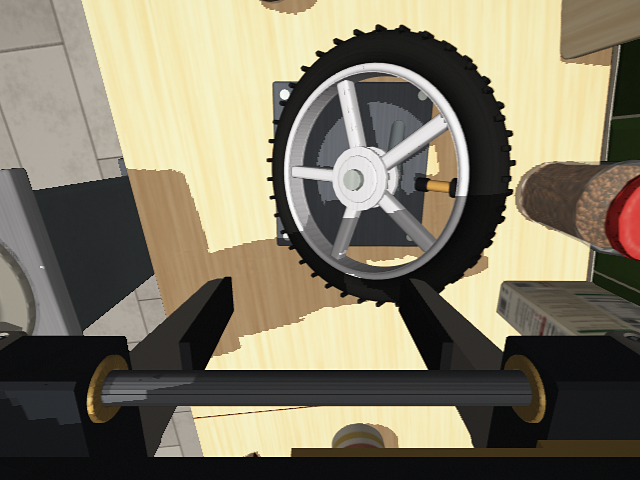

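The valve runs from (420,184) to (458,188), with spoke ends at (343,83), (293,172), (339,253), (433,247) and (446,120). I'll cross-check with a brass mask.

Run:
```python
from h import *
print(onplane('w4',353,180,np.array([0,0,130+20*.766]),np.array([0,0,1.]))-20*N)
ang('w4',[(343,83,7),(293,172,7),(339,253,7),(433,247,7),(446,120,7),(420,184,0),(458,188,0)])
shot('scene','s1');shot('top','t1')
for n in('w4','s1','t1'):
    z=np.load(f'pics/{n}.npz');h=cv2.cvtColor(z['p'],cv2.COLOR_RGB2HSV);m=(h[...,0]>10)&(h[...,0]<25)&(h[...,1]>140)&(h[...,2]>90)
    v,u=np.nonzero(m);P=[(a,b) for a,b in zip(u,v)]
    K=z['K'];T=z['cam_to_world'];
    q=[]
    for a,b in P:
        w=onplane(n,a,b,C,N)-C
        if 50<np.linalg.norm(w)<84:q.append((np.degrees(np.arctan2(w@RT,w@UP)),np.linalg.norm(w)))
    print(n,len(q),np.median(q,0) if q else '')
```

```text
[582.72173054 108.55329947 130.        ]
[(-106.1, 83.3), (-178.8, 84.6), (107.6, 77.6), (35.7, 84.9), (-33.8, 82.9), (1.7, 50.5), (1.7, 80.5)]
w4 238 [ 1.63520385 65.17946463]
s1 13 [-1.14225348 69.67365332]
t1 0
```

```bash
python3 -c "
from h import *
print(workorder.finish_job())"
```

```text
the job is handed in; nothing more can be done
None
```

I turned the wheel clockwise with two separate pushes on two spokes, plus a small final nudge. The valve measured within about 2° of twelve o'clock (limit about 9°), the arm was lifted clear, and I handed the job in at about 10 s; no verdict came back.

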